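# Load the paint carrier in reverse order

## Task

Move the four paint jars from their colour tiles on the storage board into the carrier, one jar to a pocket, in reverse order: as seen from the robot, the jar that stands furthest left on the board goes into the carrier's right-hand end pocket, the next into the pocket beside it, and so on. Keep the jars upright, leave them all standing flat on the pocket floors, and do not disturb the can, the tape roll or the print roller.

Things in the scene. Friction and masses are not known exactly. Their poses are not given: they have to be found in the camera images.
- jar_red_mid (a point): The red screw-top paint jar: upright round pot, 52 mm across and 80 mm tall, red sides and cap, white paper band, about 0.18 kg. This point is its centre, 40 mm above its underside; z is its axis, up. It starts standing on the middle of the red tile; its neighbours' sides are 32 mm away along the row.
- jar_yellow_mid (a point): The yellow screw-top paint jar: upright round pot, 52 mm across and 80 mm tall, yellow sides and cap, white paper band, about 0.18 kg. This point is its centre, 40 mm above its underside; z is its axis, up. It starts standing on the middle of the yellow tile; its neighbours' sides are 32 mm away along the row.
- jar_blue_mid (a point): The blue screw-top paint jar: upright round pot, 52 mm across and 80 mm tall, blue sides and cap, white paper band, about 0.18 kg. This point is its centre, 40 mm above its underside; z is its axis, up. It starts standing on the middle of the blue tile; its neighbours' sides are 32 mm away along the row.
- jar_green_mid (a point): The green screw-top paint jar: upright round pot, 52 mm across and 80 mm tall, green sides and cap, white paper band, about 0.18 kg. This point is its centre, 40 mm above its underside; z is its axis, up. It starts standing on the middle of the green tile; its neighbours' sides are 32 mm away along the row.
- tile_red: The red colour tile fixed on the plywood storage board, 118 x 72 mm (x, y), 4 mm thick; origin at the centre of its underside, 10 mm above the table, so a jar on it stands 14 mm above the table. y runs along the row, to the left seen from the robot (turned at most 0.25 rad), x away from the robot.
- tile_yellow: The yellow colour tile fixed on the plywood storage board, 118 x 72 mm (x, y), 4 mm thick; origin at the centre of its underside, 10 mm above the table, so a jar on it stands 14 mm above the table. y runs along the row, to the left seen from the robot (turned at most 0.25 rad), x away from the robot.
- tile_blue: The blue colour tile fixed on the plywood storage board, 118 x 72 mm (x, y), 4 mm thick; origin at the centre of its underside, 10 mm above the table, so a jar on it stands 14 mm above the table. y runs along the row, to the left seen from the robot (turned at most 0.25 rad), x away from the robot.
- tile_green: The green colour tile fixed on the plywood storage board, 118 x 72 mm (x, y), 4 mm thick; origin at the centre of its underside, 10 mm above the table, so a jar on it stands 14 mm above the table. y runs along the row, to the left seen from the robot (turned at most 0.25 rad), x away from the robot.
- storage: The storage board: fixed plywood slab, 130 x 350 mm (x, y), 10 mm thick, with dark cheeks 18 mm high at its two ends; origin at the centre of its underside on the table; y to the left seen from the robot (turned at most 0.25 rad), x away from it. The four tiles lie on it at x = 0, y = 126, 42, -42, -126 mm, one of each colour, shuffled.
- carrier: The carrier: low fixed tray of light wood, 86 x 326 mm (x, y), left or right of the storage board; walls 6 mm thick, 20 mm high; origin at the centre of its underside on the table; y to the left seen from the robot (turned at most 0.25 rad), x away from it. Four pockets, 74 mm square inside, centred at x = 0, y = 120, 40, -40, -120 mm (left to right), floor 6 mm above the table.
- can: Bystander: a drinks-size can with a paper label, 66 mm across, 90 mm tall, standing beyond the racks; origin at the centre of its underside.
- tape: Bystander: a roll of cardboard-brown tape lying flat, 90 mm across, 24 mm tall, beyond the racks; origin at the centre of its underside.
- roller: Bystander: a small print roller with an orange handle, lying flat, about 175 mm long and 40 mm tall, beyond the racks; origin on the table under the middle, x towards the black roll.
Not all that is in view belongs to the job. What is shaped like the part that bears jar_yellow_mid but pink is not meant. Of the things shaped like the part that bears jar_blue_mid, the blue one is meant.

How it is judged:
By the outcome, as a careful person would: the job done as asked, in the order asked, and still so for the second after the job is handed in, with the robot touching nothing.
It also fails if it takes over 112 s, if anything falls off the work surface, if the arm or the gripper's body presses on something with over 40 N, if the wrist force passes 120 N, or if a joint passes its speed limit or range.

## Robot

A 7-joint arm with a two-finger parallel gripper is mounted at the origin on the work surface. World frame = base frame: x ahead of the robot, y to its left, z up, the work surface at z = 0. Lengths are in m, angles in rad, forces in N, time in s.
With the tool pointing down it reaches from about 0.4 to 0.85 m from the base axis. Payload 10.4 kg.
Tool frame: the origin (TCP) lies on the centre line of the jaws, within the pads' length; the fingertips stand 14 mm ahead of it and the grasp point (between the pads) lies 5 mm behind it (manip.tip_reach is the distance from the TCP to the fingertips, in m); z points along the fingers, y is the line along which they close (so a half turn about z gives the same grasp; the last joint's range is limited). The gripper opens to 85 mm and grips with 20 to 120 N. Pads are 22 mm wide; open, the fingers measure 114 mm over their backs; the gripper's body (76 mm by 85 mm) begins 54 mm behind the grasp point. The pads swing forward as they close: fully open they stand 13 mm farther back than shut.
Start: joints at [1.173, 0.332, -0.065, 1.46, 0.022, 1.35, -0.088], TCP at [0.229, -0.582, 0.245] pointing down, gripper open.
Joint ranges: [-2.6, 2.6], [-0.5, 2.12], [-1.47, 1.34], [0.16, 2.42], [-1.27, 4.41], [0.06, 2.06], [-2.6, 2.6]. Speed limits (rad/s): [2.22, 2.22, 2.79, 2.79, 3.14, 3.14, 3.14].

## Interface

Orientations are given as a unit quaternion [x, y, z, w].
In Python, from workcell import manip gives the robot as it stands.
- The arm moves only by the shell command python3 -m pendant 'ROWS' [FORCE]. ROWS is JSON, a list of rows, each a list of 7 numbers: the shift along the tool's x, y, z in units of 50 mm (1.0 is 50 mm), then the turn, a rotation vector about the tool's x, y, z in units of 8 degrees (1.0 is 8 degrees), then the opening, from -1 (shut) to 1 (fully open), so that 0 is half open. In form: [[dx, dy, dz, ax, ay, az, jaw], ...]. A call has exactly 10 rows; each row is the pose to reach, as a shift and turn from the pose commanded when the call began, along the tool's axes at that moment; what a row does not reach only later rows make up. A row lasts 1/8 s, in which the tool goes at most 62.5 mm and 10.7 degrees, less where a joint would pass 70% of its speed; a pose out of reach is approached as far as the arm can. A call with a gripper value outside its range is refused whole. The fingers move at their own pace and stop on an object; FORCE is the grip in N (left out, the last holds). Time passes only in rows, so rows that repeat a pose let the fingers close, or fill a call up. It gives the time, the measured TCP pose, the force, the opening and the grip force at its end, in the units of the state.
- manip.get_obs(): the state, without advancing time (a new reading comes with each control period).
- manip.camera(name): name is "side" or "top" or "wrist"; returns (picture, depth): 480x640x3 uint8, red, green, blue; 480x640 float32, m along the optical axis (not along the pixel's ray), 0 where there is no reading.
- manip.get_calibration(name): a dict with "fx", "fy", "cx", "cy" (pixels), "xyz" and "orientation" of the camera in the world. Camera axes: x right, y up, looking along -z (the intrinsics and any distortion apply to the point x, -y, -z); pixel columns grow to the right and rows downward; lengths in m; the calibration is good to about 2 mm. A picture is of the moment at which its call begins: read the wrist's pose just before it. get_calibration takes no time and is no camera call; for the wrist camera it gives the pose at the moment of the call.
- manip.hand_in(): hands the job in; it is judged then, once.
Trained networks look in the newest picture that a camera, given by its name, has taken for a name from the list of things; names that differ only in an ending like _2 or _b are one class to them, and where a whole thing is asked for, a point or a joint stands for the part that bears it (a point fixed in the world has none). Each returns a list of dicts, best first, with "p" (0 to 1); they miss things now and then, are a little off and sometimes report something else, mostly with a low value. They report only what shows in the picture. A call takes as long as a camera call. They do not tell look-alikes from the thing itself.
- manip.find_in(thing, camera): "box" ([left, top, right, bottom] in pixels, round what is visible of it).
- manip.trace(thing, camera): "pixels" (480x640 bool, what is visible of it) and "box" ([left, top, right, bottom] in pixels, round what is visible of it).
- manip.tip_of(thing, camera): "pixel" ([column, row] in pixels: a listed point, or the origin of a listed thing).
The state is a dict: "clock": time; "joint_pos": joint angles; "joint_velocities": joint speeds; "tau": joint torques, N m; "position": TCP position; "ee_rot": TCP orientation; "ft_force": force on the tool from outside, world axes, zero at the start; "torque": the same for the moment, N m; "grip_width": opening from 0.0 (shut) to 1.0 (fully open); "grasp_force": force on a finger pad.
Only numpy, scipy, OpenCV 4.12 (cv2) and the standard library are available. Lean on these libraries where they do the work, as an engineer would, in place of code of your own. Each camera call takes 0.05 s, during which the arm holds its last target. There are 200 camera calls.

## Working session

There is one attempt and no reset: what is moved stays moved. The work goes in short steps, Python scripts to look and compute and a shell command to move; the robot and the scene stay as the last step left them, time stands still between calls to the robot, and variables do not carry over. Pictures are saved under pics/ and viewed, at most 14 in all, crops included, and the job is handed in when it is done.

```bash
mkdir -p pics
cat > h.py <<'E'
import numpy as np, cv2
from scipy.spatial.transform import Rotation as R
from workcell import manip
def proj(px,cal,d):  # pixel + depth-> world
    c=np.array([(px[0]-cal['cx'])/cal['fx']*d, -(px[1]-cal['cy'])/cal['fy']*d, -d])
    return np.array(cal['xyz'])+R.from_quat(cal['orientation']).apply(c)
def cloud(depth,cal):
    v,u=np.mgrid[:480,:640]
    c=np.stack([(u-cal['cx'])/cal['fx']*depth,-(v-cal['cy'])/cal['fy']*depth,-depth],-1)
    return R.from_quat(cal['orientation']).apply(c.reshape(-1,3)).reshape(480,640,3)+np.array(cal['xyz'])
E
python3 - <<'E'
from h import *
for n in ['top','side']:
    im,d=manip.camera(n); cal=manip.get_calibration(n); P=cloud(d,cal)
    print(n,cal)
    cv2.imwrite(f'pics/{n}0.png',im[:,:,::-1]); np.savez(f'{n}0.npz',im=im,d=d)
    for t in ['jar_red_mid','jar_yellow_mid','jar_blue_mid','jar_green_mid','carrier','storage','can','tape','roller']:
        for r in manip.trace(t,n)[:2]:
            m=r['pixels']&(d>0); q=P[m]
            if len(q)<10: continue
            top=q[q[:,2]>q[:,2].max()-.015] if 'jar' in t else q
            print(t,round(r['p'],2),np.round(r['box']),'med',np.round(np.median(top,0),3),'mid',np.round((np.percentile(top,2,axis=0)+np.percentile(top,98,axis=0))/2,3),'zmax',np.percentile(q[:,2],98).round(3))
print({k:np.round(v,3) for k,v in manip.get_obs().items()})
E
```

```text
top {'fx': 497.1333432109317, 'fy': 497.1333432109317, 'cx': 317.74811181603076, 'cy': 231.08911055781516, 'xyz': array([0.32672378, 0.00537475, 1.01573405]), 'orientation': array([ 0.07363165, -0.07254149, -0.69124997,  0.71518501])}
jar_red_mid 0.2 [178.  90. 215. 171.] med [0.688 0.259 0.034] mid [0.75  0.265 0.035] zmax 0.04
jar_yellow_mid 0.8 [162. 217. 201. 248.] med [0.515 0.278 0.093] mid [0.516 0.278 0.092] zmax 0.097
jar_yellow_mid 0.56 [115. 141. 151. 176.] med [0.667 0.39  0.079] mid [0.667 0.391 0.077] zmax 0.082
jar_blue_mid 0.9 [229. 311. 263. 340.] med [0.343 0.145 0.08 ] mid [0.343 0.145 0.079] zmax 0.083
jar_blue_mid 0.33 [122. 206. 160. 238.] med [0.532 0.361 0.093] mid [0.532 0.362 0.091] zmax 0.096
jar_green_mid 0.71 [122. 206. 159. 238.] med [0.532 0.361 0.093] mid [0.532 0.362 0.091] zmax 0.096
jar_green_mid 0.6 [237. 227. 285. 290.] med [0.502 0.115 0.092] mid [0.501 0.113 0.092] zmax 0.019
storage 0.65 [165. 207. 209. 269.] med [0.494 0.275 0.013] mid [0.515 0.281 0.013] zmax 0.017
storage 0.56 [112. 192. 296. 294.] med [0.481 0.218 0.01 ] mid [0.504 0.241 0.
[... 1644 characters left out ...]
med [0.702 0.264 0.03 ] mid [0.754 0.268 0.025] zmax 0.043
roller 0.95 [161. 286. 232. 328.] med [0.705 0.264 0.03 ] mid [0.754 0.267 0.022] zmax 0.043
{'clock': np.float64(1.0), 'joint_pos': array([ 1.173,  0.332, -0.065,  1.46 ,  0.022,  1.35 , -0.089]), 'joint_velocities': array([ 0.   , -0.001, -0.   , -0.   , -0.002,  0.001, -0.   ]), 'tau': array([ 0.0000e+00, -6.2524e+01,  4.9000e-02, -3.9184e+01,  1.6000e-02,
        2.0000e-03, -0.0000e+00]), 'position': array([ 0.229, -0.582,  0.245]), 'ee_rot': array([0.982, 0.186, 0.   , 0.   ]), 'ft_force': array([ 0.19 ,  0.441, -0.026]), 'torque': array([ 0.026,  0.003, -0.024]), 'grasp_force': np.float64(0.0), 'grip_width': np.float64(1.002)}
```

View pics/top0.png

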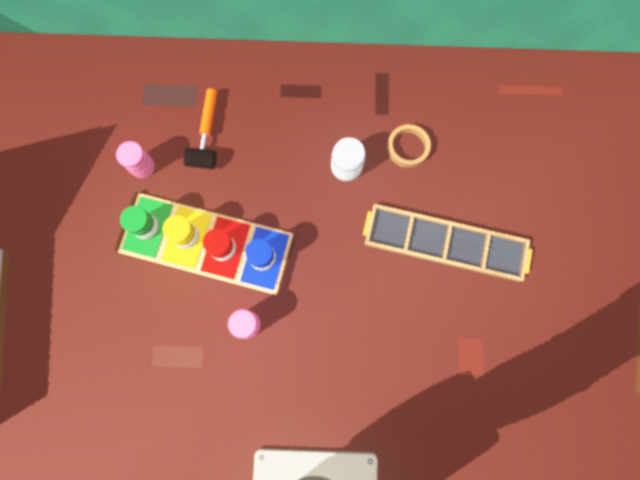

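View pics/side0.png

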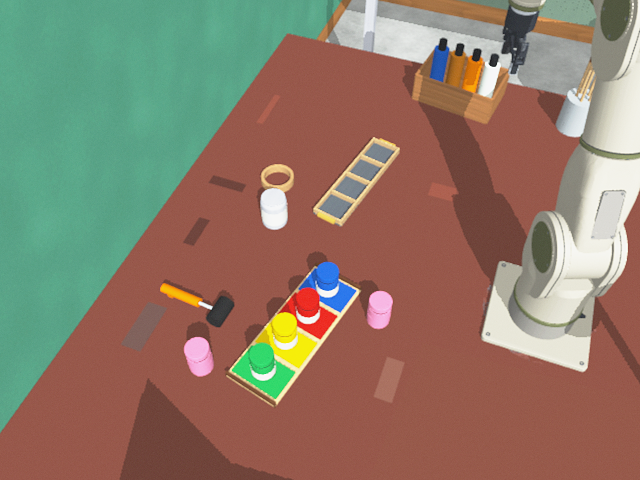

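The row, left to right, is green (135,220), yellow (180,232), red (219,243), blue (262,253) in the top view. The two pink jars are decoys, and the empty carrier is on the right at about (448,242). Next I'll refine the jar and carrier poses.

Run:
```python
from h import *
guess=dict(green=(.534,.364),yellow=(.518,.281),red=(.498,.203),blue=(.480,.122))
J={}
for n in ['top','side']:
    z=np.load(n+'0.npz');im,d=z['im'],z['d'];cal=manip.get_calibration(n);P=cloud(d,cal)
    for k,g in guess.items():
        near=np.hypot(P[...,0]-g[0],P[...,1]-g[1])<.04
        q=P[near&(P[...,2]>.087)&(d>0)]
        c,r=cv2.minEnclosingCircle(q[:,:2].astype(np.float32))
        J.setdefault(k,[]).append(c)
        print(n,k,len(q),'c',np.round(c,4),'r',round(r,4),'mean',np.round(q.mean(0),4),'ztop',np.percentile(q[:,2],50).round(4))
    # carrier
    m=(d>0)&(P[...,2]>.013)&(P[...,2]<.027)&(P[...,0]>.4)&(P[...,0]<.64)&(P[...,1]<-.05)&(P[...,1]>-.47)
    q=P[m]; rect=cv2.minAreaRect(q[:,:2].astype(np.float32)); print(n,'carrier walls',len(q),rect,q[:,2].mean())
    # wood-coloured & dark floors
    hsv=cv2.cvtColor(im,cv2.COLOR_RGB2HSV)
    f=(P[...,0]>.4)&(P[...,0]<.64)&(P[...,1]<-.05)&(P[...,1]>-.47)&(hsv[...,1]<70)&(hsv[...,2]<150)&(P[...,2]<.013)&(d>0)
    f=cv2.morphologyEx(f.astype(np.uint8),cv2.MORPH_OPEN,np.ones((3,3)))
    nn,lab,st,ce=cv2.connectedComponentsWithStats(f)
    for i in range(1,nn):
        if st[i,4]>150:
            q=P[lab==i]; rr=cv2.minAreaRect(q[:,:2].astype(np.float32)); print('  floor',st[i,4],np.round(q.mean(0),4),np.round(rr[0],4),np.round(rr[1],3))
for k in J: print(k,np.mean(J[k],0))
```

```text
top green 580 c [0.533  0.3628] r 0.0267 mean [0.5322 0.3621 0.093 ] ztop 0.0931
top yellow 582 c [0.5162 0.2795] r 0.0266 mean [0.5158 0.2788 0.0931] ztop 0.0932
top red 586 c [0.4937 0.203 ] r 0.0262 mean [0.4931 0.202  0.0933] ztop 0.0933
top blue 590 c [0.4773 0.1211] r 0.0261 mean [0.4766 0.1208 0.0933] ztop 0.0932
top carrier walls 1912 ((0.52293461561203, -0.25396865606307983), (0.3424695134162903, 0.08794545382261276), 78.41394805908203) 0.018496443644806522
  floor 844 [ 0.546  -0.1329  0.0053] [ 0.5499 -0.1373] [0.069 0.068]
  floor 736 [ 0.528  -0.2133  0.0054] [ 0.5327 -0.2164] [0.069 0.066]
  floor 1022 [ 0.5168 -0.2951  0.0054] [ 0.5172 -0.2953] [0.068 0.068]
  floor 1011 [ 0.4999 -0.3741  0.0054] [ 0.5008 -0.3737] [0.067 0.067]
side green 482 c [0.5363 0.3639] r 0.0269 mean [0.5357 0.3658 0.094 ] ztop 0.0942
side yellow 427 c [0.5209 0.2816] r 0.0273 mean [0.5196 0.2824 0.0939] ztop 0.0941
side red 399 c [0.4988 0.2047] r 0.0274 mean [0.4968 0.2056 0.094 ] ztop 0.0939
side blue 363 c [0.4827 0.1225] r 0.0281 mean [0.4805 0.1244 0.0938] ztop 0.0939
side carrier walls 1024 ((0.5274111032485962, -0.25244659185409546), (0.3472135365009308, 0.09049290418624878), 78.55815887451172) 0.018549937043715943
  floor 309 [ 0.5045 -0.377   0.0059] [ 0.5038 -0.3776] [0.067 0.067]
  floor 345 [ 0.5205 -0.2977  0.0062] [ 0.5205 -0.299 ] [0.069 0.067]
  floor 382 [ 0.5363 -0.2192  0.0061] [ 0.5365 -0.2194] [0.065 0.07 ]
  floor 419 [ 0.5526 -0.1405  0.006 ] [ 0.5529 -0.1413] [0.066 0.067]
green [0.53465858 0.3633559 ]
yellow [0.51854488 0.28056836]
red [0.49623792 0.20381608]
blue [0.48002544 0.12180112]
```

```bash
cat >> h.py <<'E'
def go(x,y,z,a=None):
    """tool-axis units from the present pose to world x,y,z with tool pointing down, tool x at azimuth a"""
    o=manip.get_obs(); Rc=R.from_quat(o['ee_rot'])
    a0=np.arctan2(*Rc.as_matrix()[[1,0],[0,0]])
    a=a0 if a is None else a
    Rt=R.from_matrix([[np.cos(a),np.sin(a),0],[np.sin(a),-np.cos(a),0],[0,0,-1]])
    s=Rc.inv().apply(np.array([x,y,z])-o['position'])/.05
    t=np.degrees((Rc.inv()*Rt).as_rotvec())/8
    print('shift',np.round(s,2),'turn',np.round(t,2),'t',round(float(o['clock']),2),'a0',round(float(a0),3),'pos',np.round(o['position'],4))
E
python3 -c "
from h import *
go(.45,-.1,.25,1.349)"
```

```text
shift [ 7.64 -7.34 -0.09] turn [ 0.    0.   -6.98] t 1.0 a0 0.375 pos [ 0.2289 -0.5816  0.2453]
```

```bash
python3 -m pendant '[[0.8,-0.7,0,0,0,-0.7,1],[1.6,-1.5,0,0,0,-1.5,1],[2.4,-2.3,0,0,0,-2.3,1],[3.2,-3.1,0,0,0,-3.1,1],[4,-3.9,0,0,0,-3.9,1],[4.8,-4.6,0,0,0,-4.6,1],[5.6,-5.4,0,0,0,-5.4,1],[6.4,-6.1,0,0,0,-6.2,1],[7.1,-6.8,0,0,0,-6.7,1],[7.64,-7.34,0,0,0,-7,1]]' 60; python3 -c "
from h import *
go(.535,.363,.2,1.349)"
```

```text
clock: 2.25
position: [0.4506, -0.0982, 0.2456]
ee_rot: [0.779, 0.627, 0.0, 0.0]
ft_force: [-0.3, -2.0, -0.8]
grip_width: 0.999
grasp_force: 0.0
shift [ 9.37 -0.32  0.91] turn [0.01 0.   0.05] t 2.25 a0 1.355 pos [ 0.4506 -0.0982  0.2456]
```

```bash
python3 -m pendant '[[1,0,0,0,0,0,1],[2.1,-0.1,0,0,0,0,1],[3.2,-0.1,0.1,0,0,0,1],[4.3,-0.1,0.2,0,0,0,1],[5.4,-0.2,0.3,0,0,0,1],[6.5,-0.2,0.4,0,0,0,1],[7.5,-0.25,0.6,0,0,0,1],[8.4,-0.3,0.7,0,0,0,1],[9.1,-0.32,0.85,0,0,0.05,1],[9.37,-0.32,0.91,0,0,0.05,1]]'
cat > w.py <<'E'
from h import *
import sys
go(.535,.363,.053,1.349)
im,d=manip.camera('wrist');cal=manip.get_calibration('wrist');P=cloud(d,cal)
cv2.imwrite(f'pics/{sys.argv[1]}.png',im[:,:,::-1])
for k,g in dict(green=(.534,.364),yellow=(.518,.281),red=(.498,.203),blue=(.480,.122)).items():
    q=P[(np.hypot(P[...,0]-g[0],P[...,1]-g[1])<.042)&(P[...,2]>.085)&(P[...,2]<.105)&(d>0)]
    if len(q)<200: continue
    c,r=cv2.minEnclosingCircle(q[:,:2].astype(np.float32)); print(k,len(q),np.round(c,4),round(r,4),np.median(q[:,2]).round(4))
E
python3 w.py w1
```

```text
clock: 3.5
position: [0.5352, 0.3626, 0.199]
ee_rot: [0.781, 0.624, -0.0, -0.001]
ft_force: [0.2, -0.2, 1.0]
grip_width: 1.004
grasp_force: 0.0
shift [ 0.01 -0.    2.92] turn [-0.01 -0.   -0.01] t 3.5 a0 1.348 pos [0.5352 0.3626 0.199 ]
green 3772 [0.5376 0.3634] 0.026 0.0935
yellow 2937 [0.5211 0.28  ] 0.0263 0.0934
red 1657 [0.4994 0.2066] 0.0254 0.0933
```

View pics/w1.png

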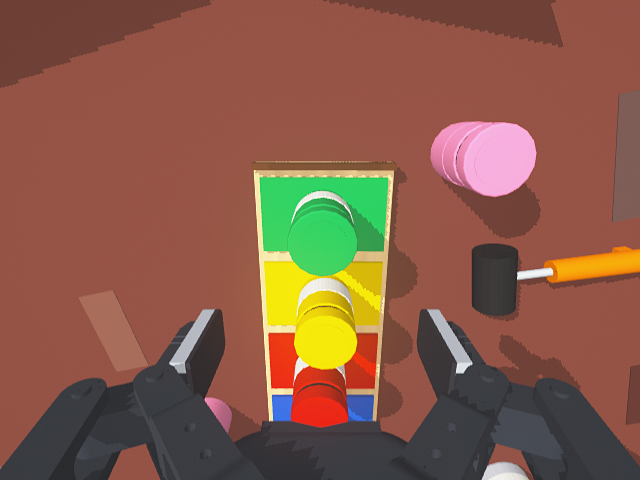

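The wrist view shows green at (322,245) centred between the jaws, and its position agrees with the other views within 3 mm. I'll descend and grip.

```bash
python3 -m pendant '[[0,0.02,0.5,0,0,0,1],[0,0.04,1.1,0,0,0,1],[0,0.04,1.7,0,0,0,1],[0,0.04,2.3,0,0,0,1],[0,0.04,2.75,0,0,0,1],[0,0.04,2.92,0,0,0,1],[0,0.04,2.92,0,0,0,0.2],[0,0.04,2.92,0,0,0,-0.3],[0,0.04,2.92,0,0,0,-0.5],[0,0.04,2.92,0,0,0,-0.7]]' 50; python3 -c "
from h import *
print(manip.get_obs()['grip_width'],manip.get_obs()['grasp_force'])
go(.515,.12,.2,1.368)"
```

```text
clock: 4.8
position: [0.5385, 0.3608, 0.0553]
ee_rot: [0.782, 0.623, 0.001, 0.0]
ft_force: [-0.4, -1.1, 7.0]
grip_width: 0.598
grasp_force: 52.1
0.5979385198280319 52.10661605000496
shift [-4.79  0.62 -2.9 ] turn [ 0.01 -0.01 -0.16] t 4.8 a0 1.345 pos [0.5385 0.3608 0.0553]
```

```bash
python3 -m pendant '[[0,0,-0.3,0,0,0,-0.7],[0,0,-0.9,0,0,0,-0.7],[0,0,-1.6,0,0,0,-0.7],[-0.2,0,-2.2,0,0,0,-0.7],[-0.7,0.1,-2.7,0,0,0,-0.7],[-1.4,0.2,-2.9,0,0,0,-0.7],[-2.2,0.3,-2.9,0,0,0,-0.7],[-3.1,0.4,-2.9,0,0,0,-0.7],[-4,0.5,-2.9,0,0,-0.1,-0.7],[-4.9,0.62,-2.9,0,0,-0.16,-0.7]]'; python3 -c "
from h import *
print(manip.get_obs()['grip_width'],manip.get_obs()['grasp_force'])
go(.502,-.3735,.17,1.368)"
```

```text
clock: 6.05
position: [0.5129, 0.113, 0.1996]
ee_rot: [0.775, 0.632, 0.0, 0.0]
ft_force: [0.5, 0.2, -1.4]
grip_width: 0.599
grasp_force: 51.9
0.5992086229709076 51.928420811891556
shift [-9.58  1.74  0.6 ] turn [0.01 0.   0.  ] t 6.05 a0 1.368 pos [0.5129 0.113  0.1996]
```

```bash
python3 -m pendant '[[-1,0.2,0,0,0,0,-0.7],[-2.1,0.4,0,0,0,0,-0.7],[-3.2,0.6,0,0,0,0,-0.7],[-4.3,0.8,0,0,0,0,-0.7],[-5.4,1,0,0,0,0,-0.7],[-6.5,1.2,0.1,0,0,0,-0.7],[-7.6,1.4,0.2,0,0,0,-0.7],[-8.6,1.6,0.4,0,0,0,-0.7],[-9.3,1.7,0.5,0,0,0,-0.7],[-9.58,1.74,0.6,0,0,0,-0.7]]'
cat > c.py <<'E'
from h import *
import sys
go(.502,-.3735,.0495,1.368)
for n in ('top','wrist'):
    im,d=manip.camera(n);cal=manip.get_calibration(n);P=cloud(d,cal)
    cv2.imwrite(f'pics/{sys.argv[1]}{n}.png',im[:,:,::-1])
    hsv=cv2.cvtColor(im,cv2.COLOR_RGB2HSV)
    f=(P[...,0]>.4)&(P[...,0]<.64)&(P[...,1]<-.05)&(P[...,1]>-.47)&(hsv[...,1]<70)&(hsv[...,2]<150)&(P[...,2]<.013)&(P[...,2]>0)&(d>0)
    f=cv2.morphologyEx(f.astype(np.uint8),cv2.MORPH_OPEN,np.ones((3,3)))
    nn,lab,st,ce=cv2.connectedComponentsWithStats(f)
    for i in range(1,nn):
        if st[i,4]>300:
            q=P[lab==i]; rr=cv2.minAreaRect(q[:,:2].astype(np.float32)); print(n,'floor',st[i,4],np.round(rr[0],4),np.round(rr[1],3),round(rr[2],1),np.median(q[:,2]).round(4))
E
python3 c.py c1
```

```text
clock: 7.3
position: [0.501, -0.3745, 0.169]
ee_rot: [0.776, 0.631, -0.0, 0.0]
ft_force: [-0.7, -0.1, -1.1]
grip_width: 0.6
grasp_force: 52.0
shift [0.02 0.02 2.39] turn [ 0.    0.   -0.02] t 7.3 a0 1.365 pos [ 0.501  -0.3745  0.169 ]
top floor 949 [ 0.5496 -0.1372] [0.069 0.069] 78.0 0.0054
top floor 741 [ 0.5333 -0.2162] [0.067 0.067] 78.6 0.0054
top floor 1024 [ 0.5171 -0.2956] [0.068 0.067] 77.9 0.0054
top floor 925 [ 0.501  -0.3738] [0.067 0.068] 79.0 0.0056
wrist floor 3482 [ 0.5245 -0.2261] [0.04  0.056] 78.7 0.0058
wrist floor 841 [ 0.5617 -0.2339] [0.039 0.014] 77.6 0.0058
wrist floor 8834 [ 0.5204 -0.2918] [0.074 0.074] 78.5 0.0058
wrist floor 5362 [ 0.5044 -0.3708] [0.071 0.074] 78.4 0.0058
```

View pics/c1wrist.png

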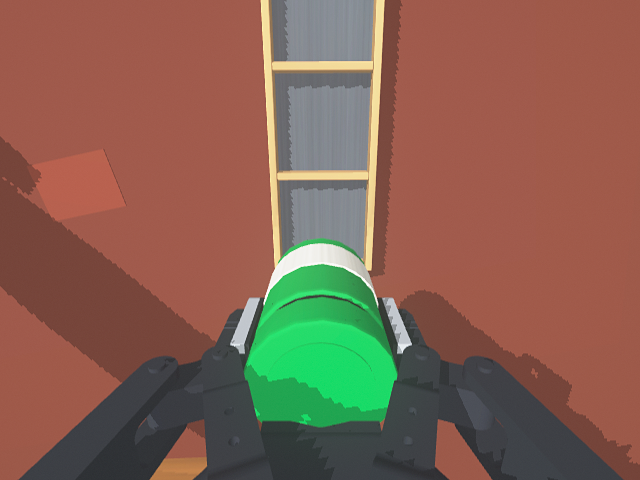

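The green jar is held upright and lines up with the right-hand pocket, with floor positions agreeing across views. I'll lower and release it.

```bash
python3 -m pendant '[[0,0.04,0.5,0,0,0,-0.7],[0,0.04,1.1,0,0,0,-0.7],[0,0.04,1.7,0,0,0,-0.7],[0,0.04,2.1,0,0,0,-0.7],[0,0.04,2.3,0,0,0,-0.7],[0,0.04,2.4,0,0,0,-0.7],[0,0.04,2.43,0,0,0,-0.7],[0,0.04,2.44,0,0,0,-0.7],[0,0.04,2.44,0,0,0,-0.7],[0,0.04,2.44,0,0,0,-0.7]]'
```

```text
clock: 8.65
position: [0.504, -0.3729, 0.0473]
ee_rot: [0.775, 0.632, 0.0, 0.0]
ft_force: [0.1, 0.6, -0.3]
grip_width: 0.597
grasp_force: 52.0
```

```bash
python3 -m pendant '[[0,0,0.01,0,0,0,-0.1],[0,0,0.01,0,0,0,0.3],[0,0,0.01,0,0,0,0.8],[0,0,0.01,0,0,0,1],[0,0,-0.3,0,0,0,1],[0,0,-0.9,0,0,0,1],[0,0,-1.6,0,0,0,1],[0,0,-2.4,0,0,0,1],[0.4,-0.1,-3,0,0,0,1],[1.2,-0.2,-3.1,0,0,0,1]]'; python3 -c "
from h import *
go(.520,.279,.2,1.349)"
```

```text
clock: 9.9
position: [0.5067, -0.3131, 0.2054]
ee_rot: [0.776, 0.631, 0.001, 0.002]
ft_force: [0.7, -0.5, -0.2]
grip_width: 0.999
grasp_force: 0.0
shift [11.65 -2.16  0.07] turn [0.03 0.02 0.11] t 9.9 a0 1.365 pos [ 0.5067 -0.3131  0.2054]
```

```bash
python3 -m pendant '[[1.2,-0.2,0,0,0,0,1],[2.4,-0.4,0,0,0,0,1],[3.6,-0.7,0,0,0,0,1],[4.8,-0.9,0,0,0,0,1],[6,-1.1,0,0,0,0,1],[7.2,-1.3,0,0,0,0,1],[8.4,-1.6,0,0,0,0,1],[9.6,-1.8,0,0,0,0,1],[10.8,-2,0,0,0,0.1,1],[11.65,-2.16,0.07,0,0,0.1,1]]'; python3 w.py w2; python3 -c "
from h import *
go(.520,.279,.053,1.349)"
```

```text
clock: 11.15
position: [0.5175, 0.2834, 0.1997]
ee_rot: [0.779, 0.627, 0.001, 0.0]
ft_force: [1.2, -0.5, 0.7]
grip_width: 1.001
grasp_force: 0.0
shift [ 1.63 -0.    2.94] turn [ 0.01 -0.01  0.04] t 11.15 a0 1.355 pos [0.5175 0.2834 0.1997]
yellow 3701 [0.5191 0.2854] 0.026 0.0931
red 2909 [0.4969 0.2083] 0.0261 0.0929
blue 1541 [0.4816 0.1287] 0.0256 0.0926
shift [-0.18  0.13  2.92] turn [-0.01 -0.03  0.08] t 11.2 a0 1.36 pos [0.5155 0.2888 0.1992]
```

```bash
python3 -m pendant '[[0,0,0,0,0,0,1],[0,0,0.2,0,0,0,1],[0,0,0.4,0,0,0,1],[0,0,0.6,0,0,0,1],[0,0,0.8,0,0,0,1],[0,0,0.8,0,0,0,1],[0,0,0.8,0,0,0,1],[0,0,0.8,0,0,0,1],[0,0,0.8,0,0,0,1],[0,0,0.8,0,0,0,1]]'; python3 w.py w3; python3 -c "
from h import *
go(.520,.279,.053,1.349)"
```

```text
clock: 12.45
position: [0.5179, 0.2804, 0.1584]
ee_rot: [0.78, 0.626, 0.0, 0.0]
ft_force: [0.5, 0.2, 0.2]
grip_width: 1.005
grasp_force: 0.0
shift [ 1.69 -0.02  2.11] turn [ 0.   -0.    0.03] t 12.45 a0 1.354 pos [0.5179 0.2804 0.1584]
yellow 5187 [0.521  0.2796] 0.0261 0.0936
red 3929 [0.4986 0.2028] 0.0263 0.0936
shift [-0.02  0.05  2.11] turn [ 0.   -0.    0.03] t 12.5 a0 1.354 pos [0.5179 0.2804 0.1584]
```

```bash
python3 -m pendant '[[0,0.04,0.5,0,0,0,1],[0,0.05,1.1,0,0,0,1],[0,0.05,1.7,0,0,0,1],[0,0.05,2.05,0,0,0,1],[0,0.05,2.11,0,0,0,1],[0,0.05,2.11,0,0,0,0.2],[0,0.05,2.11,0,0,0,-0.3],[0,0.05,2.11,0,0,0,-0.5],[0,0.05,2.11,0,0,0,-0.7],[0,0.05,2.11,0,0,0,-0.7]]' 50; python3 -c "
from h import *
go(.5185,-.2965,.18,1.368)"
```

```text
clock: 13.75
position: [0.521, 0.2803, 0.0541]
ee_rot: [0.78, 0.626, 0.001, 0.0]
ft_force: [-0.8, -0.8, 6.6]
grip_width: 0.598
grasp_force: 52.0
shift [-11.27   2.44  -2.52] turn [ 0.01 -0.01 -0.1 ] t 13.75 a0 1.354 pos [0.521  0.2803 0.0541]
```

```bash
python3 -m pendant '[[0,0,-0.4,0,0,0,-0.7],[0,0,-1.1,0,0,0,-0.7],[0,0,-1.8,0,0,0,-0.7],[-0.2,0,-2.3,0,0,0,-0.7],[-0.8,0.2,-2.6,0,0,0,-0.7],[-1.7,0.4,-2.6,0,0,0,-0.7],[-2.7,0.6,-2.6,0,0,0,-0.7],[-3.8,0.8,-2.6,0,0,-0.1,-0.7],[-4.9,1.1,-2.6,0,0,-0.1,-0.7],[-6,1.3,-2.6,0,0,-0.1,-0.7]]'; python3 -m pendant '[[-1.1,0.2,0,0,0,0,-0.7],[-2.2,0.4,0,0,0,0,-0.7],[-3.2,0.7,0,0,0,0,-0.7],[-4.1,0.9,0,0,0,0,-0.7],[-4.8,1.05,0,0,0,0,-0.7],[-5.2,1.12,0,0,0,0,-0.7],[-5.27,1.14,0,0,0,0,-0.7],[-5.27,1.14,0,0,0,0,-0.7],[-5.27,1.14,0,0,0,0,-0.7],[-5.27,1.14,0,0,0,0,-0.7]]'; python3 -c "
from h import *
go(.519,-.2955,.0461,1.368)"
```

```text
clock: 15.0
position: [0.5191, -0.0289, 0.1841]
ee_rot: [0.775, 0.632, 0.0, 0.001]
ft_force: [0.4, -0.2, -1.9]
grip_width: 0.596
grasp_force: 52.4
clock: 16.25
position: [0.5221, -0.2957, 0.183]
ee_rot: [0.775, 0.632, 0.0, 0.0]
ft_force: [-0.2, -0.1, -2.2]
grip_width: 0.6
grasp_force: 52.4
shift [-0.01 -0.06  2.74] turn [0.   0.   0.01] t 16.25 a0 1.369 pos [ 0.5221 -0.2957  0.183 ]
```

```bash
python3 -m pendant '[[0,-0.04,0.6,0,0,0,-0.7],[0,-0.06,1.3,0,0,0,-0.7],[0,-0.06,2,0,0,0,-0.7],[0,-0.06,2.4,0,0,0,-0.7],[0,-0.06,2.6,0,0,0,-0.7],[0,-0.06,2.7,0,0,0,-0.7],[0,-0.06,2.73,0,0,0,-0.7],[0,-0.06,2.74,0,0,0,-0.7],[0,-0.06,2.74,0,0,0,-0.7],[0,-0.06,2.74,0,0,0,-0.7]]'
```

```text
clock: 17.5
position: [0.5191, -0.2963, 0.0462]
ee_rot: [0.775, 0.632, 0.0, 0.0]
ft_force: [-0.5, 0.4, -0.3]
grip_width: 0.597
grasp_force: 52.4
```

```bash
python3 -m pendant '[[0,0,0,0,0,0,-0.1],[0,0,0,0,0,0,0.3],[0,0,0,0,0,0,0.8],[0,0,0,0,0,0,1],[0,0,-0.3,0,0,0,1],[0,0,-0.9,0,0,0,1],[0,0,-1.6,0,0,0,1],[0,0,-2.3,0,0,0,1],[0,0,-2.6,0,0,0,1],[0,0,-2.6,0,0,0,1]]';  python3 -c "
from h import *
go(.498,.203,.16,1.349)"
```

```text
clock: 18.75
position: [0.5192, -0.2963, 0.1768]
ee_rot: [0.775, 0.632, 0.0, 0.001]
ft_force: [0.1, -0.1, -0.2]
grip_width: 0.998
grasp_force: 0.0
shift [ 9.69 -2.43  0.32] turn [0.01 0.01 0.13] t 18.75 a0 1.367 pos [ 0.5192 -0.2963  0.1768]
```

```bash
python3 -m pendant '[[1.2,-0.3,0,0,0,0,1],[2.4,-0.6,0,0,0,0,1],[3.6,-0.9,0,0,0,0,1],[4.8,-1.2,0,0,0,0,1],[6,-1.5,0,0,0,0,1],[7.2,-1.8,0,0,0,0,1],[8.3,-2.1,0.1,0,0,0.1,1],[9.2,-2.3,0.2,0,0,0.1,1],[9.6,-2.42,0.3,0,0,0.13,1],[9.69,-2.43,0.32,0,0,0.13,1]]';python3 -m pendant '[[0,0,0,0,0,0,1],[0,0,0,0,0,0,1],[0,0,0,0,0,0,1],[0,0,0,0,0,0,1],[0,0,0,0,0,0,1],[0,0,0,0,0,0,1],[0,0,0,0,0,0,1],[0,0,0,0,0,0,1],[0,0,0,0,0,0,1],[0,0,0,0,0,0,1]]' ; python3 w.py w4;  python3 -c "
from h import *
go(.498,.203,.053,1.349)"
```

```text
clock: 20.0
position: [0.4964, 0.2041, 0.1583]
ee_rot: [0.78, 0.626, -0.001, -0.001]
ft_force: [0.3, -0.0, 1.0]
grip_width: 0.998
grasp_force: 0.0
clock: 21.25
position: [0.4977, 0.203, 0.1598]
ee_rot: [0.781, 0.625, 0.0, 0.0]
ft_force: [0.7, -0.1, -0.3]
grip_width: 1.001
grasp_force: 0.0
shift [3.29 0.03 2.14] turn [0. 0. 0.] t 21.25 a0 1.349 pos [0.4977 0.203  0.1598]
red 5116 [0.4984 0.2024] 0.026 0.0936
blue 3859 [0.4822 0.1207] 0.0267 0.0936
shift [0.   0.01 2.14] turn [0. 0. 0.] t 21.3 a0 1.349 pos [0.4977 0.203  0.1598]
```

```bash
python3 -m pendant '[[0,0.01,0.5,0,0,0,1],[0,0.01,1.1,0,0,0,1],[0,0.01,1.7,0,0,0,1],[0,0.01,2.05,0,0,0,1],[0,0.01,2.14,0,0,0,1],[0,0.01,2.14,0,0,0,0.2],[0,0.01,2.14,0,0,0,-0.3],[0,0.01,2.14,0,0,0,-0.5],[0,0.01,2.14,0,0,0,-0.7],[0,0.01,2.14,0,0,0,-0.7]]' 50; python3 -c "
from h import *
go(.535,-.2165,.185,1.368)"
```

```text
clock: 22.55
position: [0.4988, 0.2032, 0.054]
ee_rot: [0.781, 0.625, 0.001, 0.0]
ft_force: [-1.6, -0.7, 7.4]
grip_width: 0.595
grasp_force: 51.2
shift [-8.03  2.55 -2.62] turn [ 0.01 -0.   -0.13] t 22.55 a0 1.349 pos [0.4988 0.2032 0.054 ]
```

```bash
python3 -m pendant '[[0,0,-0.4,0,0,0,-0.7],[0,0,-1.1,0,0,0,-0.7],[0,0,-1.8,0,0,0,-0.7],[-0.2,0,-2.3,0,0,0,-0.7],[-0.8,0.2,-2.62,0,0,0,-0.7],[-1.7,0.5,-2.62,0,0,0,-0.7],[-2.7,0.8,-2.62,0,0,0,-0.7],[-3.8,1.2,-2.62,0,0,-0.1,-0.7],[-4.9,1.5,-2.62,0,0,-0.1,-0.7],[-5.8,1.8,-2.62,0,0,-0.13,-0.7]]'; python3 -m pendant '[[-0.8,0.2,0,0,0,0,-0.7],[-1.5,0.5,0,0,0,0,-0.7],[-2,0.7,0,0,0,0,-0.7],[-2.2,0.75,0,0,0,0,-0.7],[-2.23,0.75,0,0,0,0,-0.7],[-2.23,0.75,0,0,0,0,-0.7],[-2.23,0.75,0,0,0,0,-0.7],[-2.23,0.75,0,0,0,0,-0.7],[-2.23,0.75,0,0,0,0,-0.7],[-2.23,0.75,0,0,0,0,-0.7]]'; python3 -c "
from h import *
go(.535,-.2165,.0461,1.368)"
```

```text
clock: 23.8
position: [0.5222, -0.1022, 0.1853]
ee_rot: [0.775, 0.631, 0.0, 0.001]
ft_force: [0.8, 0.4, -1.4]
grip_width: 0.594
grasp_force: 52.0
clock: 25.05
position: [0.5365, -0.2166, 0.1838]
ee_rot: [0.775, 0.632, 0.0, 0.0]
ft_force: [-0.3, 0.7, -1.8]
grip_width: 0.595
grasp_force: 52.0
shift [-0.   -0.03  2.75] turn [ 0.  0. -0.] t 25.05 a0 1.368 pos [ 0.5365 -0.2166  0.1838]
```

```bash
python3 -m pendant '[[0,-0.03,0.6,0,0,0,-0.7],[0,-0.03,1.3,0,0,0,-0.7],[0,-0.03,2,0,0,0,-0.7],[0,-0.03,2.4,0,0,0,-0.7],[0,-0.03,2.6,0,0,0,-0.7],[0,-0.03,2.7,0,0,0,-0.7],[0,-0.03,2.74,0,0,0,-0.7],[0,-0.03,2.75,0,0,0,-0.7],[0,-0.03,2.75,0,0,0,-0.7],[0,-0.03,2.75,0,0,0,-0.7]]'; python3 -m pendant '[[0,0,0,0,0,0,-0.1],[0,0,0,0,0,0,0.3],[0,0,0,0,0,0,0.8],[0,0,0,0,0,0,1],[0,0,-0.3,0,0,0,1],[0,0,-0.9,0,0,0,1],[0,0,-1.6,0,0,0,1],[0,0,-2.3,0,0,0,1],[0,0,-2.6,0,0,0,1],[0,0,-2.6,0,0,0,1]]';  python3 -c "
from h import *
go(.4815,.121,.16,1.349)"
```

```text
clock: 26.3
position: [0.5352, -0.2164, 0.0466]
ee_rot: [0.775, 0.632, 0.0, 0.0]
ft_force: [-0.8, -0.4, -1.8]
grip_width: 0.594
grasp_force: 52.0
clock: 27.55
position: [0.5354, -0.2165, 0.1772]
ee_rot: [0.775, 0.632, 0.0, 0.001]
ft_force: [-0.1, 0.6, -0.6]
grip_width: 1.004
grasp_force: 0.0
shift [ 6.39 -2.42  0.34] turn [0.01 0.01 0.13] t 27.55 a0 1.367 pos [ 0.5354 -0.2165  0.1772]
```

```bash
python3 -m pendant '[[1,-0.4,0,0,0,0,1],[2.1,-0.8,0,0,0,0,1],[3.2,-1.2,0,0,0,0,1],[4.3,-1.6,0,0,0,0,1],[5.3,-2,0.1,0,0,0.1,1],[6,-2.3,0.2,0,0,0.1,1],[6.3,-2.4,0.3,0,0,0.13,1],[6.39,-2.42,0.34,0,0,0.13,1],[6.39,-2.42,0.34,0,0,0.13,1],[6.39,-2.42,0.34,0,0,0.13,1]]';python3 -m pendant '[[0,0,0,0,0,0,1],[0,0,0,0,0,0,1],[0,0,0,0,0,0,1],[0,0,0,0,0,0,1],[0,0,0,0,0,0,1],[0,0,0,0,0,0,1],[0,0,0,0,0,0,1],[0,0,0,0,0,0,1],[0,0,0,0,0,0,1],[0,0,0,0,0,0,1]]' ; python3 w.py w5;  python3 -c "
from h import *
go(.482,.121,.053,1.349)"
```

```text
clock: 28.8
position: [0.4812, 0.12, 0.1591]
ee_rot: [0.781, 0.624, -0.0, -0.0]
ft_force: [0.3, 0.2, 0.4]
grip_width: 1.004
grasp_force: 0.0
clock: 30.05
position: [0.481, 0.121, 0.1593]
ee_rot: [0.781, 0.625, 0.0, 0.0]
ft_force: [-0.5, -0.2, 0.7]
grip_width: 1.001
grasp_force: 0.0
shift [ 4.96 -0.01  2.13] turn [0. 0. 0.] t 30.05 a0 1.349 pos [0.481  0.121  0.1593]
blue 5148 [0.4818 0.121 ] 0.0261 0.0937
shift [0.   0.02 2.13] turn [0. 0. 0.] t 30.1 a0 1.349 pos [0.481  0.121  0.1593]
```

```bash
python3 -m pendant '[[0,0.01,0.5,0,0,0,1],[0,0.02,1.1,0,0,0,1],[0,0.02,1.7,0,0,0,1],[0,0.02,2.05,0,0,0,1],[0,0.02,2.13,0,0,0,1],[0,0.02,2.13,0,0,0,0.2],[0,0.02,2.13,0,0,0,-0.3],[0,0.02,2.13,0,0,0,-0.5],[0,0.02,2.13,0,0,0,-0.7],[0,0.02,2.13,0,0,0,-0.7]]' 50; python3 -c "
from h import *
go(.551,-.138,.185,1.368)"
```

```text
clock: 31.35
position: [0.4826, 0.121, 0.054]
ee_rot: [0.781, 0.625, 0.001, 0.001]
ft_force: [-1.4, -0.9, 5.1]
grip_width: 0.596
grasp_force: 51.2
shift [-4.75  2.48 -2.62] turn [ 0.01 -0.   -0.13] t 31.35 a0 1.349 pos [0.4826 0.121  0.054 ]
```

```bash
python3 -m pendant '[[0,0,-0.4,0,0,0,-0.7],[0,0,-1.1,0,0,0,-0.7],[0,0,-1.8,0,0,0,-0.7],[-0.2,0,-2.3,0,0,0,-0.7],[-0.8,0.4,-2.62,0,0,0,-0.7],[-1.7,0.9,-2.62,0,0,0,-0.7],[-2.6,1.4,-2.62,0,0,0,-0.7],[-3.5,1.8,-2.62,0,0,-0.1,-0.7],[-4.2,2.2,-2.62,0,0,-0.1,-0.7],[-4.65,2.43,-2.62,0,0,-0.13,-0.7]]'; python3 -m pendant '[[-0.1,0.05,0,0,0,0,-0.7],[-0.1,0.05,0,0,0,0,-0.7],[-0.1,0.05,0,0,0,0,-0.7],[-0.1,0.05,0,0,0,0,-0.7],[-0.1,0.05,0,0,0,0,-0.7],[-0.1,0.05,0,0,0,0,-0.7],[-0.1,0.05,0,0,0,0,-0.7],[-0.1,0.05,0,0,0,0,-0.7],[-0.1,0.05,0,0,0,0,-0.7],[-0.1,0.05,0,0,0,0,-0.7]]'; python3 -c "
from h import *
go(.551,-.138,.0459,1.368)"
```

```text
clock: 32.6
position: [0.5497, -0.135, 0.1853]
ee_rot: [0.776, 0.631, 0.0, 0.0]
ft_force: [0.6, 0.9, -2.6]
grip_width: 0.595
grasp_force: 52.4
clock: 33.85
position: [0.5509, -0.1381, 0.1838]
ee_rot: [0.775, 0.632, 0.0, 0.0]
ft_force: [0.2, -0.4, -2.4]
grip_width: 0.592
grasp_force: 52.4
shift [0.   0.   2.76] turn [ 0.  0. -0.] t 33.85 a0 1.368 pos [ 0.5509 -0.1381  0.1838]
```

```bash
python3 -m pendant '[[0,0,0.6,0,0,0,-0.7],[0,0,1.3,0,0,0,-0.7],[0,0,2,0,0,0,-0.7],[0,0,2.4,0,0,0,-0.7],[0,0,2.6,0,0,0,-0.7],[0,0,2.7,0,0,0,-0.7],[0,0,2.74,0,0,0,-0.7],[0,0,2.76,0,0,0,-0.7],[0,0,2.76,0,0,0,-0.7],[0,0,2.76,0,0,0,-0.7]]'; python3 -m pendant '[[0,0,0,0,0,0,-0.1],[0,0,0,0,0,0,0.3],[0,0,0,0,0,0,0.8],[0,0,0,0,0,0,1],[0,0,-0.3,0,0,0,1],[0,0,-0.9,0,0,0,1],[0,0,-1.6,0,0,0,1],[0,0,-2.3,0,0,0,1],[0,0,-2.7,0,0,0,1],[0.1,0,-3,0,0,0,1]]';python3 -m pendant '[[0.8,0,0,0,0,0,1],[1.6,0,0,0,0,0,1],[2.4,0,0,0,0,0,1],[3,0,0,0,0,0,1],[3.4,0,0,0,0,0,1],[3.5,0,0,0,0,0,1],[3.5,0,0,0,0,0,1],[3.5,0,0,0,0,0,1],[3.5,0,0,0,0,0,1],[3.5,0,0,0,0,0,1]]'
python3 - <<'E'
from h import *
out=[]
pk=dict(blue=(.551,-.1385),red=(.535,-.217),yellow=(.519,-.2955),green=(.503,-.374))
for n in ('top','side'):
    im,d=manip.camera(n);cal=manip.get_calibration(n);P=cloud(d,cal)
    out.append(cv2.resize(im[100:340,80:560] if n=='top' else im[60:420,120:460],(560,400) if 0 else (400,300)))
    for k,g in pk.items():
        q=P[(np.hypot(P[...,0]-g[0],P[...,1]-g[1])<.04)&(P[...,2]>.075)&(d>0)]
        if len(q)<50: print(n,k,len(q));continue
        c,r=cv2.minEnclosingCircle(q[:,:2].astype(np.float32)); print(n,k,len(q),np.round(c,4),'r',round(r,4),'z',np.percentile(q[:,2],[2,50,98]).round(4),'off',np.round(np.array(c)-g,4))
cv2.imwrite('pics/end.png',np.hstack(out)[:,:,::-1])
E
```

```text
clock: 35.1
position: [0.5511, -0.1382, 0.0461]
ee_rot: [0.775, 0.632, 0.0, 0.0]
ft_force: [-0.0, -0.4, -1.4]
grip_width: 0.593
grasp_force: 52.4
clock: 36.35
position: [0.5519, -0.1334, 0.1968]
ee_rot: [0.775, 0.631, -0.0, 0.0]
ft_force: [0.6, -0.7, -0.9]
grip_width: 1.006
grasp_force: 0.0
clock: 37.6
position: [0.5872, 0.0377, 0.1958]
ee_rot: [0.775, 0.631, -0.0, 0.0]
ft_force: [0.4, -0.2, 0.2]
grip_width: 0.999
grasp_force: 0.0
top blue 52 [ 0.5547 -0.1549] r 0.0164 z [0.0814 0.0853 0.088 ] off [ 0.0037 -0.0164]
top red 582 [ 0.5306 -0.2169] r 0.0265 z [0.0784 0.0854 0.0892] off [-0.0044  0.0001]
top yellow 594 [ 0.5146 -0.2955] r 0.0265 z [0.0779 0.0854 0.089 ] off [-0.0044 -0.    ]
top green 610 [ 0.4997 -0.3698] r 0.0267 z [0.0772 0.0854 0.0891] off [-0.0033  0.0042]
side blue 279 [ 0.5507 -0.1389] r 0.0297 z [0.077  0.0858 0.0919] off [-0.0003 -0.0004]
side red 268 [ 0.5372 -0.2135] r 0.0297 z [0.0765 0.0855 0.0912] off [0.0022 0.0035]
side yellow 248 [ 0.5175 -0.2933] r 0.0304 z [0.0767 0.0856 0.0918] off [-0.0015  0.0022]
side green 240 [ 0.5057 -0.3687] r 0.0288 z [0.0756 0.0853 0.091 ] off [0.0027 0.0053]
```

View pics/end.png

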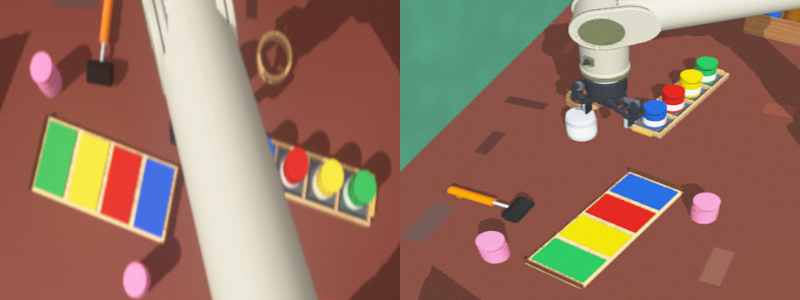

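The final pictures show blue, red, yellow and green left to right in the carrier, with all the tops at about 0.086 m, so they stand flat. The board is empty, the can, tape roll and print roller look untouched, and the arm is clear of everything.

```bash
python3 -c "
from workcell import manip
print(manip.hand_in())"
```

```text
the job is handed in; nothing more can be done
None
```

All four jars stand flat in the carrier in reverse order (blue, red, yellow, green from left to right), the can, tape roll and print roller were not disturbed, and the job was handed in at about 38 s.

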